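# Check the tube incubator's temperature with a stem thermometer

### The arm

A 6-joint arm with a two-finger parallel gripper is mounted at the origin on a cart in front of the work surface, level with it; the furniture and walls round the work are solid. World frame = base frame: x ahead of the robot, y to its left, z up, the work surface at z = 0. Lengths are in m, angles in rad, forces in N, time in s.
With the tool pointing down it reaches from about 0.25 to 0.725 m from the base axis. Payload 4 kg.
Tool frame: the origin (TCP) lies on the centre line of the jaws, within the pads' length; the fingertips stand 17 mm ahead of it and the grasp point (between the pads) lies 2 mm behind it; z points along the fingers, x is the direction in which the jaws open and shut, and the axes are right-handed (so a half turn about z gives the same grasp; the last joint's range is limited). The gripper opens to 85 mm and grips with 20 to 120 N. Pads are 22 mm wide; open, the fingers measure 114 mm over their backs; the gripper's body (76 mm by 85 mm) begins 54 mm behind the grasp point. The pads swing forward as they close: fully open they stand 13 mm farther back than shut.
Start: joints at [1.308, 0.241, 0.005, 1.335, 0, 1.571], TCP at [0.13, 0.483, 0.248] pointing down, gripper open.
Joint ranges: [-2.72, 2.72], [-1.05, 1.87], [-1.09, 1.28], [-1.99, 2.15], [-1.42, 1.44], [-3.14, 3.14]. Speed limits (rad/s): [2.79, 2.79, 3.14, 3.14, 3.14, 3.14].

### API

Orientations are given as a unit quaternion [x, y, z, w].
In Python, from workcell import bot gives the robot as it stands.
- The arm moves only by the tool jog_arm, never from a script. Its arguments are lists of equal length, an entry for each row: "jaw": the closure, from 0 (fully open) to 1 (shut); "linear": the shift along the tool's x, y, z in m, a list of three; "delta_rot": the turn, a rotation vector about the tool's x, y, z in degrees, a list of three. A call has exactly 8 rows; each row is the pose to reach, as a shift and turn from the pose commanded when the call began, along the tool's axes at that moment; what a row does not reach only later rows make up. A row lasts 1/12 s, in which the tool goes at most 41.7 mm and 7.16 degrees, less where a joint would pass 70% of its speed; a pose out of reach is approached as far as the arm can. A call with a gripper value outside its range is refused whole. The fingers move at their own pace and stop on an object; the grip force is fixed at half the most. Time passes only in rows, so rows that repeat a pose let the fingers close, or fill a call up. It gives the time, the measured TCP pose, the force and the opening at its end, in the units of the state.
- bot.get_obs(): the state, without advancing time (a new reading comes with each control period).
- bot.camera(name): name is "scene" or "top" or "wrist"; returns (picture, depth): 480x640x3 uint8, red, green, blue; 480x640 float32, m along the optical axis (not along the pixel's ray), 0 where there is no reading.
- bot.calibration(name): a dict with "fovy" (degrees; the focal length in pixels is half the picture's height over the tangent of half this angle, whatever the lens; pixels are square), "cx", "cy" (the principal point, pixels), "k1" (the pictures are not rectified: a ray, as slopes to the right and down, at radius r is drawn at 1 + k1 r^2 times it, then the intrinsics apply), "origin" and "orientation" of the camera in the world. Camera axes: x right, y down, z forward; pixel columns grow to the right and rows downward; lengths in m; the calibration is good to about 2 mm. A picture is of the moment at which its call begins: read the wrist's pose just before it. calibration takes no time and is no camera call; for the wrist camera it gives the pose at the moment of the call.
- bot.job_done(): hands the job in, once; it reports no verdict.
The state is a dict: "clock": time; "joint_pos": joint angles; "joint_vel": joint speeds; "tau": joint torques, N m; "eef_pos": TCP position; "tool_rot": TCP orientation; "ft_force": force on the tool from outside, world axes, zero at the start; "ft_torque": the same for the moment, N m; "grip_width": finger opening in m.
Only numpy, scipy, OpenCV 4.12 (cv2) and the standard library are available. Lean on these libraries where they do the work, as an engineer would, in place of code of your own. Each camera call takes 0.05 s, during which the arm holds its last target.

### The job

Check the tube incubator at its red setting: turn the selector knob on its control box to the red dot so that it clicks home, and let go of it. Then take the cordless stem thermometer out of its stand and lower its stem upright down the middle of the guide sleeve in the incubator's lid until the red ring on the stem is level with the sleeve's rim; the thermometer must never touch the incubator, since touching metal would falsify the reading. Finish while holding the thermometer still there, stem centred in the sleeve, and leave the other things on the bench where they are.

Things in the scene. Friction and masses are not known exactly. Their poses are not given: they have to be found in the camera images.
- incubator: Tube incubator, fixed, 174 (x) by 238 mm (y). Origin: centre of its underside, on the bench; z up, front faces its -x; its yaw varies. +y side: white chamber, aluminium lid (top 84 mm up; wire handle along y, 66 mm in front of the port, up to 105 mm). -y side: white control box (deck 79 mm up) with the black selector knob, axis at x -12, y -66 mm in this frame.
- port_mouth (a point): Centre of the mouth of the steel guide sleeve standing up from the lid in a black flange: on its axis, at its rim, 96 mm above the bench; z up. Bore 16 mm, outside 21 mm, straight through, 36 mm long; below it the chamber is empty to a floor 82 mm below the rim. Flange: 42 mm across, top 8 mm below the rim.
- selector_grip (a point): On the knob's axis, mid-height in its upright bar grip, 110.5 mm above the bench. The black bar is 40 mm long, 14 mm wide, 88 to 119 mm above the bench, over a 42 mm round skirt with its top at 88 mm. The point's x axis lies along the bar towards the end with the white pointer line, z up; it turns with the knob.
- selector (a joint): Angle of the knob, rad, growing clockwise seen from above; stops at 0 and 1.4. Three detents (clicks): 0 = pointer at the white dot, 0.7 = blue dot (straight away from the front), 1.4 = red dot. Starts at white or blue, seldom between. Leaving a click takes 0.09 N m. Let go past about 1.1 it snaps on to 1.4, short of 1.0 it falls back to 0.7.
- thermometer: Loose cordless stem thermometer, about 70 g, upright in its stand, stem down. White head with a blue top, 24 mm (x) by 32 mm (y) by 72 mm high; below it a steel stem, 6 mm thick, 115 mm long. Origin: lower end of the stem; z up along the stem. A red ring, 3 mm wide, goes round the stem 50 mm above its lower end.
- thermometer_head (a point): Centre of the thermometer's head, half-way up it (151 mm above the stem's lower end, 36 mm below the top), where it is gripped; x across the 24 mm side, y across the 32 mm side, z up.
- stem_ring (a point): Middle of the red ring on the stem, on the stem's axis, 50 mm above the lower end.
- stem_tip (a point): Lower end of the stem, on its axis.
- stand: Thermometer stand, fixed, left or right of the incubator: round grey foot, 84 mm across, 14 mm high, with an upright steel tube, 20 mm outside, 11 mm inside, rim 132 mm above the bench. The stem hangs in the tube, the underside of the head rests on the rim. Origin: centre of its underside.
- bench_timer: Bystander, loose: white bench timer, 82 x 58 x 22 mm; leave it alone. Origin: centre of its underside.
- tape_roll: Bystander, loose: roll of cream tape lying flat, 104 mm across, 25 mm high; leave it alone. Origin: centre of its underside.
- marker_1: Bystander, loose: white marker pen with a dark blue cap, 132 mm long, 13 mm thick; leave it alone. Origin: centre of its underside.
- label_roll: Bystander, loose: roll of white labels standing on its end, 68 mm across, 41 mm high; leave it alone. Origin: centre of its underside.
- clip_box: Bystander, loose: small clear box of white clips, 56 x 81 x 30 mm; leave it alone. Origin: centre of its underside.
Things that resemble listed ones, but are neither listed nor needed, are in the scene too. Of the things that look like the thermometer, the smaller one is meant.

How it is judged:
On the way, in this order (a step that is already met when the one before it is completed fails the run):
1. the selector is clicked home at the red dot and let go (value of joint selector above 1.3 rad and contact force between the fingers and selector below 0.1 N), for 0.2 s.
2. the thermometer is held, its stem lifted clear out of the stand, the selector still on red (value of joint selector above 1.3 rad and contact force between the fingers and thermometer above 1 N and height (world z) of stem_tip above 0.125 m), for 0.1 s.
3. the stem is in the guide sleeve (contact force between the fingers and thermometer above 1 N and z of stem_tip in the frame of port_mouth below -0.01 m and horizontal distance between stem_tip and port_mouth below 0.006 m), for 0.1 s.
At the end, for the whole second after the job is handed in: Selector above 1.3 rad (red); thermometer held by the fingers (over 1 N), not touching the incubator, upright within 0.08 rad, slower than 10 mm/s; red ring within 6 mm of the height of the sleeve's rim; ring and stem end within 3 mm of the sleeve's axis (value of joint selector above 1.3 rad and contact force between the fingers and thermometer above 1 N and z of stem_ring in the frame of port_mouth between -0.006 and 0.006 m and horizontal distance between each of stem_ring, stem_tip and port_mouth below 0.003 m and angle between thermometer's own z axis and vertical below 0.08 rad and contact force between thermometer and incubator below 0.05 N and linear speed of thermometer below 0.01 m/s); the arm keeps its last pose, push and grip.
It fails at once if the thermometer touches the incubator (0.3 N or more) (contact force between thermometer and incubator above 0.3 N).
It fails at once if another thing on the bench is moved by more than 20 mm (distance of any of bench_timer, tape_roll, marker_1, label_roll, clip_box from where it was at the start of the episode above 0.02 m).
It also fails if it takes over 61 s, if anything falls off the work surface, if the arm or the gripper's body presses on something with over 40 N, if the wrist force passes 120 N, or if a joint passes its speed limit or range.

## Working session

There is one attempt and no reset: what is moved stays moved. The work goes in short steps, Python scripts to look and compute and a tool call to move; the robot and the scene stay as the last step left them, time stands still between calls to the robot, and variables do not carry over. Pictures are saved under pics/ and viewed, and the job is handed in when it is done.

Besides the shell and the picture viewer there is one more tool, called after "Request:" as name(argument=value, ...) on one line, values as JSON. jog_arm: Moves the arm, as the interface text tells. Its arguments: {"type":"object","properties":{"jaw":{"type":"array","items":{"type":"number"}},"linear":{"type":"array","items":{"type":"array","items":{"type":"number"}}},"delta_rot":{"type":"array","items":{"type":"array","items":{"type":"number"}}}},"required":["jaw","linear","delta_rot"]}

```bash
ls; mkdir -p pics
python3 - <<'E'
from workcell import bot
import cv2,numpy as np
print(bot.get_obs())
for n in ["scene","top"]:
    p,d=bot.camera(n); cv2.imwrite(f"pics/{n}0.png",p[:,:,::-1]); np.save(f"pics/{n}0.npy",d); print(n,bot.calibration(n))
print(bot.calibration("wrist"))
E
```

```text
pics
{'clock': 0.0, 'joint_pos': array([1.30801771e+00, 2.41410974e-01, 3.70882574e-03, 1.33519025e+00,
       1.56605175e-05, 1.57078636e+00]), 'joint_vel': array([-5.11923833e-05, -8.17929445e-04,  1.40790833e-03, -8.27137815e-05,
        3.76244873e-04,  2.59344968e-05]), 'tau': array([ 1.73808967e-03, -3.72322726e+01,  2.52405560e+01,  1.69029372e-02,
        2.61585856e-04, -1.95840038e-06]), 'eef_pos': array([0.1297221 , 0.48225736, 0.24740804]), 'tool_rot': array([ 7.93647839e-01,  6.08376536e-01, -8.36543317e-04,  6.31379070e-04]), 'ft_force': array([-0.43368118,  0.06072303,  0.47125529]), 'ft_torque': array([-0.07195312,  0.02532619,  0.00812241]), 'grip_width': 0.08538600025460626}
scene {'fovy': 53.01898377164305, 'cx': 312.23832307454677, 'cy': 237.99589113905267, 'k1': -0.07322067596737139, 'origin': array([ 0.04461775, -0.43328335,  0.93414353]), 'orientation': array([ 0.83571062, -0.42135299,  0.16592351, -0.31067475])}
top {'fovy': 42.165067279991234, 'cx': 333.90609311125615, 'cy': 229.4306113853401, 'k1': -0.16602683289865655, 'origin': array([ 0.21144279, -0.02763414,  1.81439434]), 'orientation': array([ 0.7172107 , -0.68687996,  0.08250015, -0.08365682])}
{'fovy': 59.34619449213466, 'cx': 321.06956673650376, 'cy': 243.06955333058735, 'k1': -0.09257245089042014, 'origin': array([0.06704015, 0.49981756, 0.37267242]), 'orientation': array([0.78640778, 0.60373899, 0.07887924, 0.10411582])}
```

View pics/scene0.png

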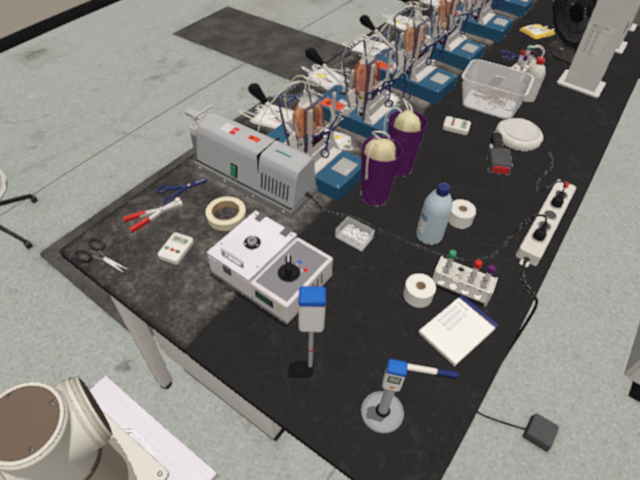

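View pics/top0.png

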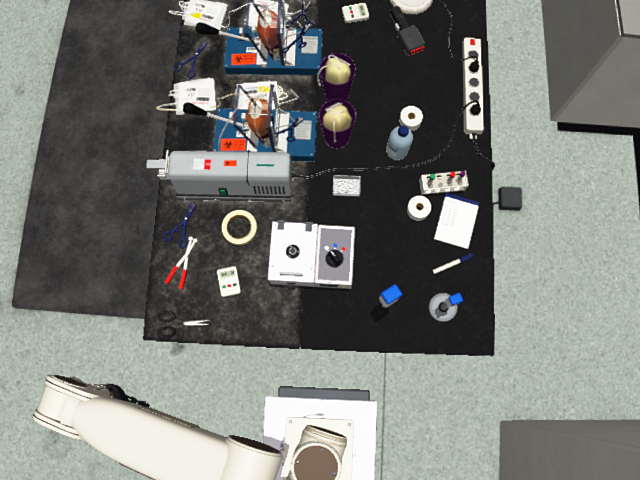

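```bash
cat > h.py <<'E'
from workcell import bot
import cv2,numpy as np
from scipy.spatial.transform import Rotation as R
def K(c):
    f=240/np.tan(np.radians(c['fovy']/2)); return f
def ray(c,u,v):
    f=K(c); x=(u-c['cx'])/f; y=(v-c['cy'])/f
    rd=np.hypot(x,y); r=rd
    for _ in range(30): r=rd/(1+c['k1']*r*r)
    s=r/rd if rd>0 else 1
    return c['origin'],R.from_quat(c['orientation']).apply([x*s,y*s,1.0])
def onz(c,u,v,z):
    o,d=ray(c,u,v); return o+d*(z-o[2])/d[2]
def tri(c1,p1,c2,p2):
    o1,d1=ray(c1,*p1);o2,d2=ray(c2,*p2)
    d1=d1/np.linalg.norm(d1); d2=d2/np.linalg.norm(d2)
    s=np.linalg.lstsq(np.c_[d1,-d2],o2-o1,rcond=None)[0]
    a=o1+s[0]*d1;b=o2+s[1]*d2
    return (a+b)/2,np.linalg.norm(a-b)
def proj(c,p):
    q=R.from_quat(c['orientation']).inv().apply(np.asarray(p)-c['origin'])
    x,y=q[0]/q[2],q[1]/q[2]; s=1+c['k1']*(x*x+y*y); f=K(c)
    return np.array([c['cx']+f*x*s,c['cy']+f*y*s])
def crop(img,x0,y0,x1,y1,k,name):
    cv2.imwrite(name,cv2.resize(img[y0:y1,x0:x1],None,fx=k,fy=k,interpolation=cv2.INTER_CUBIC))
E
python3 - <<'E'
from h import *
s=cv2.imread("pics/scene0.png");t=cv2.imread("pics/top0.png")
a=cv2.resize(s[200:330,200:340],None,fx=2.8,fy=2.8,interpolation=2); b=cv2.resize(s[280:440,290:430],None,fx=2.8,fy=2.8,interpolation=2)
h=max(a.shape[0],b.shape[0]); a=cv2.copyMakeBorder(a,0,h-a.shape[0],0,0,0)
cv2.imwrite("pics/c1.png",np.hstack([a,b]))
crop(t,260,210,480,330,3.5,"pics/c2.png")
E
```

```text
(no output)
```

View pics/c1.png

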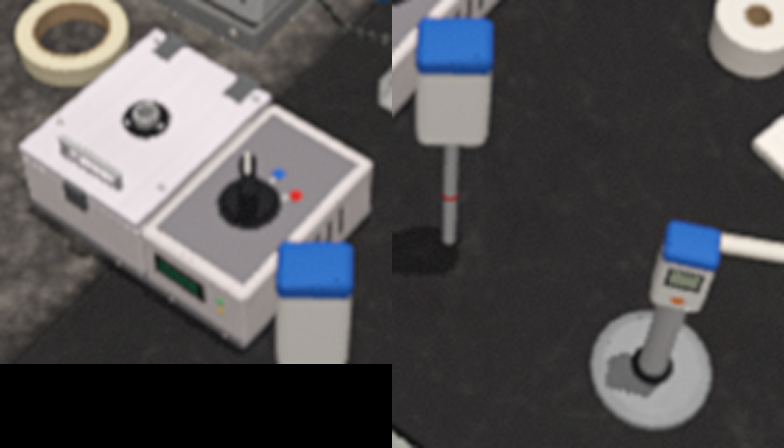

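View pics/c2.png

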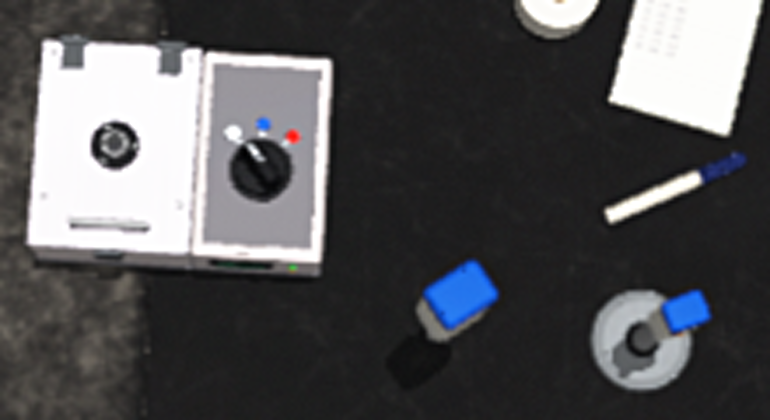

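Run:
```python
from h import *
np.set_printoptions(precision=4,suppress=True)
ct,cs=bot.calibration("top"),bot.calibration("scene")
for n,pt,ps,z in [("port",(292.6,251.1),(252.1,240.4),.096),("knobskirt",(334.3,258.3),(288.9,272.1),.088),("foot",(443.1,307.1),(382.5,411.4),.014),
 ]:
    print(n,tri(ct,pt,cs,ps),onz(ct,*pt,z),onz(cs,*ps,z))
for n,c in(("top",ct),("scene",cs)):
    im=cv2.imread(f"pics/{n}0.png").astype(int)
    m=((im[:,:,0]>130)&(im[:,:,0]-im[:,:,2]>80)).astype(np.uint8)
    k,l,st,ce=cv2.connectedComponentsWithStats(m)
    for i in range(1,k):
        if st[i,4]>60: print(n,st[i],ce[i],onz(c,*ce[i],.204 if n=="top" else .19))
# incubator corners in top
im=cv2.imread("pics/top0.png");
for p in [(272,221.5),(355,227),(318.5,225.5)]: print(onz(ct,*p,.084))
```

```text
port (array([0.5568, 0.0974, 0.0944]), np.float64(0.00137945600442321)) [0.5559 0.0977 0.096 ] [0.5564 0.0961 0.096 ]
knobskirt (array([ 0.5435, -0.0207,  0.0813]), np.float64(0.0006678191250094336)) [ 0.5419 -0.0205  0.088 ] [ 0.5399 -0.0241  0.088 ]
foot (array([ 0.4256, -0.3439,  0.0079]), np.float64(5.602768578663955e-06)) [ 0.4249 -0.3429  0.014 ] [ 0.4231 -0.3445  0.014 ]
top [381 285  21  19 243] [391.3086 293.7613] [ 0.4321 -0.1734  0.204 ]
top [449 293  14  12 114] [455.5 298.5] [ 0.4261 -0.3422  0.204 ]
scene [299 286  27  19 476] [312.2164 295.3992] [ 0.4633 -0.1417  0.19  ]
scene [387 359  20  17 277] [396.8375 366.9603] [ 0.4309 -0.3415  0.19  ]
[0.6422 0.1628 0.084 ]
[ 0.6363 -0.0758  0.084 ]
[0.6362 0.0288 0.084 ]
```

```bash
cat > d.py <<'E'
import sys
from h import *
x,y,z,phi=map(float,sys.argv[1:5])
o=bot.get_obs(); Rc=R.from_quat(o['tool_rot'])
a=np.radians(phi); X=np.array([np.cos(a),np.sin(a),0]);Z=np.array([0,0,-1.]);Y=np.cross(Z,X)
Rt=R.from_matrix(np.c_[X,Y,Z])
np.set_printoptions(precision=4,suppress=True)
print("t",round(o['clock'],2),"lin",Rc.inv().apply(np.array([x,y,z])-o['eef_pos']),"rot",np.degrees((Rc.inv()*Rt).as_rotvec()),"pos",o['eef_pos'],"F",o['ft_force'],"w",o['grip_width'])
xa=Rc.as_matrix()[:,0]; print("phi now",np.degrees(np.arctan2(xa[1],xa[0])),"tilt",Rc.as_matrix()[:2,2])
E
python3 d.py 0.5405 -0.022 0.25 129
```

```text
t 0.1 lin [-0.3803  0.5277 -0.0018] rot [ -0.051    0.1005 -54.0586] pos [0.1298 0.4823 0.2475] F [ 0.0745 -0.7218 -0.4511] w 0.08558344561716445
phi now 74.94137255718151 tilt [-0.0005 -0.0018]
```

Request:
jog_arm(jaw=[0,0,0,0,0,0,0,0], linear=[[-0.024,0.033,0],[-0.048,0.066,0],[-0.072,0.1,0],[-0.096,0.133,0],[-0.12,0.166,0],[-0.144,0.2,0],[-0.168,0.233,0],[-0.19,0.264,0]], delta_rot=[[0,0,-5],[0,0,-10],[0,0,-15],[0,0,-20],[0,0,-25],[0,0,-30],[0,0,-35],[0,0,-40]])

```text
clock: 0.77
eef_pos: [0.3353, 0.2297, 0.2481]
tool_rot: [0.537, 0.844, -0.0, -0.0]
ft_force: [0.4, 1.3, -0.2]
grip_width: 0.0856
```

```bash
python3 d.py 0.5405 -0.022 0.25 129
```

```text
t 0.77 lin [-0.3149  0.0794 -0.0019] rot [ -0.0187   0.005  -13.9676] pos [0.3353 0.2297 0.2481] F [ 0.3822  1.3156 -0.1797] w 0.08555000469741474
phi now 115.0323773736135 tilt [-0.0002 -0.0002]
```

Request:
jog_arm(jaw=[0,0,0,0,0,0,0,0], linear=[[-0.04,0.01,0],[-0.08,0.02,0],[-0.12,0.03,0],[-0.16,0.04,0],[-0.2,0.05,0],[-0.24,0.06,0],[-0.28,0.07,0],[-0.315,0.079,-0.002]], delta_rot=[[0,0,-3],[0,0,-5],[0,0,-7],[0,0,-9],[0,0,-11],[0,0,-13],[0,0,-14],[0,0,-14]])

```text
clock: 1.43
eef_pos: [0.5392, -0.0236, 0.2494]
tool_rot: [0.432, 0.902, -0.0, -0.001]
ft_force: [0.5, 1.1, -0.3]
grip_width: 0.0856
```

```bash
cat > w.py <<'E'
import sys,pickle
from h import *
n=sys.argv[1]
c=bot.calibration("wrist"); p,d=bot.camera("wrist")
cv2.imwrite(f"pics/{n}.png",p[:,:,::-1]); pickle.dump((c,d,bot.get_obs()),open(f"pics/{n}.pkl","wb"))
E
python3 w.py w1; python3 d.py 0.5405 -0.022 0.25 129
```

```text
t 1.48 lin [ 0.0066  0.0016 -0.0008] rot [-0.0292  0.2797 -0.5516] pos [ 0.5433 -0.0282  0.2492] F [ 5.3052 -2.449   1.5757] w 0.08536853498209236
phi now 128.44849453769962 tilt [ 0.0027 -0.0041]
```

View pics/w1.png

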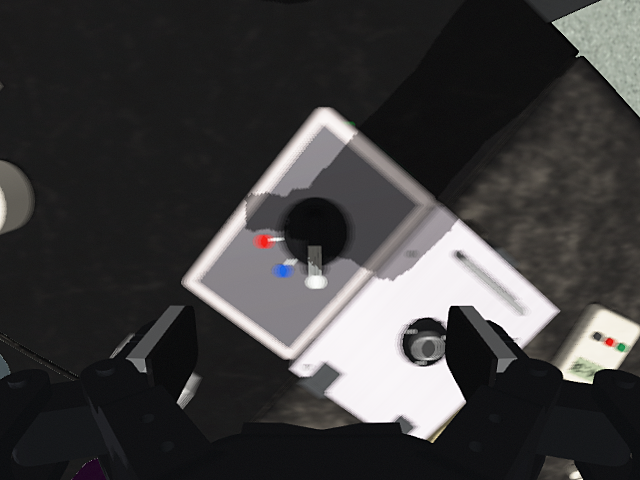

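```bash
python3 d.py 0.5405 -0.022 0.25 129;python3 w.py w2
python3 - <<'E'
from h import *
import pickle
np.set_printoptions(precision=4,suppress=True)
c,d,o=pickle.load(open("pics/w2.pkl","rb"))
im=cv2.imread("pics/w2.png").astype(int)
b,g,r=im[:,:,0],im[:,:,1],im[:,:,2]
roi=np.zeros_like(b,bool);roi[150:330,180:460]=1
for n,m in [("red",(r-g>90)),("blue",(b-r>90))]:
    k,l,st,ce=cv2.connectedComponentsWithStats((m&roi).astype(np.uint8))
    for i in range(1,k):
        if st[i,4]>20: print(n,st[i],ce[i],onz(c,*ce[i],.079))
m=((im.max(2)<40)&roi).astype(np.uint8)
k,l,st,ce=cv2.connectedComponentsWithStats(m)
for i in range(1,k):
    if st[i,4]>300: print("blk",st[i],ce[i])
crop(im.astype(np.uint8),230,180,480,380,3.2,"pics/c3.png")
E
```

```text
t 1.48 lin [ 0.0066  0.0016 -0.0008] rot [-0.0292  0.2797 -0.5516] pos [ 0.5433 -0.0282  0.2492] F [ 5.3052 -2.449   1.5757] w 0.08536853498209236
phi now 128.44849453769962 tilt [ 0.0027 -0.0041]
red [271 234  15  15 173] [278.0694 240.7919] [ 0.573  -0.0453  0.079 ]
blue [290 264  15  14 160] [296.7875 270.2   ] [ 0.5823 -0.0209  0.079 ]
blk [  180   150   119   180 11144] [217.2274 221.2688]
blk [ 394  150   66   58 1927] [437.5573 169.0208]
blk [ 295  197   71   78 3863] [329.8103 231.3365]
blk [418 306  42  24 560] [444.2804 321.0071]
```

View pics/c3.png

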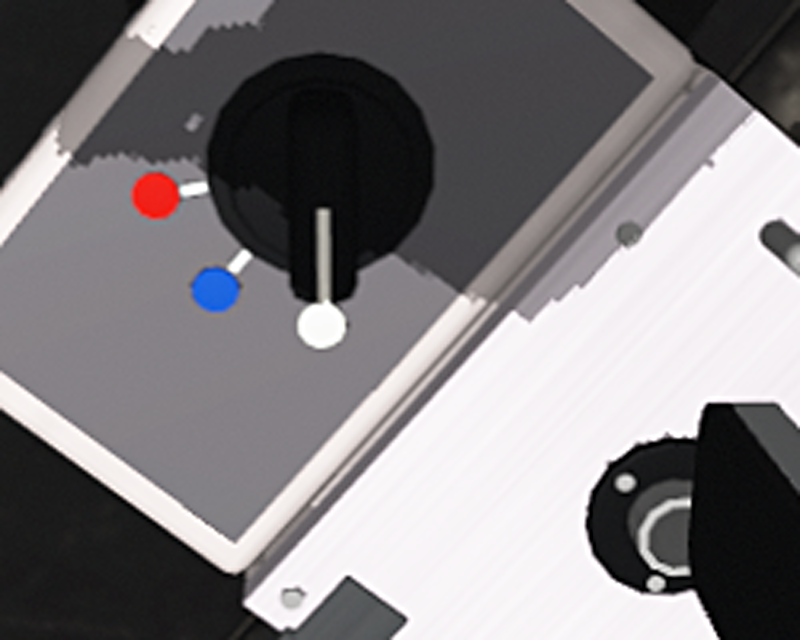

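```bash
python3 - <<'E'
from h import *
import pickle
np.set_printoptions(precision=4,suppress=True)
c,d,o=pickle.load(open("pics/w2.pkl","rb"))
print(o['eef_pos'])
f=lambda u,v,z:onz(c,230+u/3.2,180+v/3.2,z)
print("skirt",f(321,160,.085))
a=f(322,92,.119);b=f(325,300,.119);print("bar",a,b,(a+b)/2,np.linalg.norm(a-b),np.degrees(np.arctan2(*(b-a)[1::-1])))
l1=f(323,210,.119);l2=f(324,300,.119);print("ptr",np.degrees(np.arctan2(*(l2-l1)[1::-1])))
w=f(321,325,.079);print("white",w)
r=np.array([.573,-.0453]);bl=np.array([.5823,-.0209])
# circle through dots
A=np.array([[2*p[0],2*p[1],1] for p in (r,bl,w[:2])]);s=np.linalg.solve(A,[p@p for p in (r,bl,w[:2])]);print("centre",s[:2])
for p in (r,bl,w[:2]): print(np.degrees(np.arctan2(*(p-s[:2])[::-1])))
E
python3 d.py .54 -.02 .25 128.4
```

```text
[ 0.5411 -0.0253  0.2491]
skirt [ 0.5421 -0.0216  0.085 ]
bar [ 0.5256 -0.0354  0.119 ] [ 0.5581 -0.0084  0.119 ] [ 0.5419 -0.0219  0.119 ] 0.042201807756953445 39.6733120874825
ptr 39.49295219694134
white [0.5738 0.0041 0.079 ]
centre [ 0.5436 -0.0201]
-40.55401530341329
-1.1744289894326516
38.63510184476614
t 1.53 lin [ 0.0048  0.0024 -0.0009] rot [-0.0355  0.0656  0.0361] pos [ 0.5411 -0.0253  0.2491] F [-1.4405  0.5084  0.6935] w 0.08522024700472929
phi now 128.43612186312365 tilt [ 0.0002 -0.0013]
```

```bash
python3 d.py .542 -.0215 .1105 129
```

```text
t 1.53 lin [0.0026 0.0032 0.1386] rot [-0.0358  0.0654 -0.5639] pos [ 0.5411 -0.0253  0.2491] F [-1.4405  0.5084  0.6935] w 0.08522024700472929
phi now 128.43612186312365 tilt [ 0.0002 -0.0013]
```

Request:
jog_arm(jaw=[0.3,0.3,0.3,0.3,0.3,0.3,0.3,0.3], linear=[[0.002,0.003,0.02],[0.002,0.003,0.04],[0.002,0.003,0.06],[0.002,0.003,0.075],[0.002,0.003,0.085],[0.002,0.003,0.09],[0.002,0.003,0.09],[0.002,0.003,0.09]], delta_rot=[[0,0,-0.5],[0,0,-0.5],[0,0,-0.5],[0,0,-0.5],[0,0,-0.5],[0,0,-0.5],[0,0,-0.5],[0,0,-0.5]])

```text
clock: 2.2
eef_pos: [0.5398, -0.0174, 0.1608]
tool_rot: [0.428, 0.904, 0.0, 0.0]
ft_force: [-0.2, 0.5, -0.2]
grip_width: 0.0596
```

```bash
python3 d.py .542 -.0215 .1105 129
```

```text
t 2.2 lin [-0.0045 -0.0009  0.0503] rot [0.0228 0.0149 0.308 ] pos [ 0.5398 -0.0174  0.1608] F [-0.1775  0.5492 -0.237 ] w 0.0595521819960897
phi now 129.30795321580027 tilt [0.0005 0.    ]
```

Request:
jog_arm(jaw=[0.45,0.45,0.45,0.45,0.45,0.45,0.45,0.45], linear=[[-0.0045,-0.001,0.005],[-0.0045,-0.001,0.015],[-0.0045,-0.001,0.025],[-0.0045,-0.001,0.035],[-0.0045,-0.001,0.043],[-0.0045,-0.001,0.048],[-0.0045,-0.001,0.0495],[-0.0045,-0.001,0.0495]], delta_rot=[[0,0,0.3],[0,0,0.3],[0,0,0.3],[0,0,0.3],[0,0,0.3],[0,0,0.3],[0,0,0.3],[0,0,0.3]])

```text
clock: 2.87
eef_pos: [0.5412, -0.0218, 0.11]
tool_rot: [0.431, 0.903, -0.0, -0.001]
ft_force: [0.7, -0.6, 0.0]
grip_width: 0.047
```

```bash
python3 d.py .542 -.0215 .1105 129; python3 w.py w3
python3 - <<'E'
from h import *
crop(cv2.imread("pics/w3.png"),100,180,500,480,1.8,"pics/c4.png")
E
```

```text
t 2.87 lin [-0.0003  0.0008 -0.0005] rot [-0.0639 -0.0567 -0.0089] pos [ 0.5412 -0.0218  0.11  ] F [ 0.6573 -0.6201  0.0292] w 0.04703082484607928
phi now 128.9910942119973 tilt [-0.0015  0.0001]
```

View pics/c4.png

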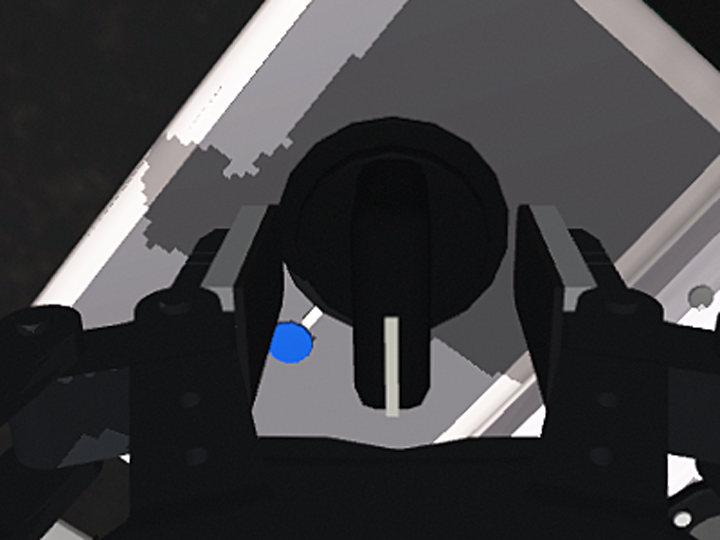

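Request:
jog_arm(jaw=[0.6,0.75,0.9,1,1,1,1,1], linear=[[0,0,0],[0,0,0],[0,0,0],[0,0,0],[0,0,0],[0,0,0],[0,0,0],[0,0,0]], delta_rot=[[0,0,0],[0,0,0],[0,0,0],[0,0,0],[0,0,0],[0,0,0],[0,0,0],[0,0,0]])

```text
clock: 3.58
eef_pos: [0.5425, -0.0223, 0.1116]
tool_rot: [0.431, 0.902, 0.0, 0.001]
ft_force: [1.3, -2.7, 5.1]
grip_width: 0.0132
```

Request:
jog_arm(jaw=[1,1,1,1,1,1,1,1], linear=[[0,0,0],[0,0,0],[0,0,0],[0,0,0],[0,0,0],[0,0,0],[0,0,0],[0,0,0]], delta_rot=[[0,0,5],[0,0,11],[0,0,17],[0,0,23],[0,0,29],[0,0,35],[0,0,40],[0,0,43]])

```text
clock: 4.25
eef_pos: [0.5421, -0.0209, 0.1116]
tool_rot: [0.732, 0.681, 0.001, -0.0]
ft_force: [0.0, 1.0, 5.8]
grip_width: 0.0128
```

```bash
python3 d.py .542 -.0215 .1105 49
```

```text
t 4.25 lin [-0.0006 -0.0001  0.0011] rot [ 0.0329 -0.1292 36.809 ] pos [ 0.5421 -0.0209  0.1116] F [0.0393 1.     5.8338] w 0.012842208481186555
phi now 85.80909600029005 tilt [0.0014 0.0018]
```

Request:
jog_arm(jaw=[1,1,1,1,1,1,1,1], linear=[[0,0,0],[0,0,0],[0,0,0],[0,0,0],[0,0,0],[0,0,0],[0,0,0],[0,0,0]], delta_rot=[[0,0,5],[0,0,11],[0,0,17],[0,0,23],[0,0,29],[0,0,33],[0,0,36],[0,0,36]])

```text
clock: 4.92
eef_pos: [0.5426, -0.0199, 0.1116]
tool_rot: [0.906, 0.422, 0.002, -0.001]
ft_force: [0.8, 3.1, 6.0]
grip_width: 0.0126
```

```bash
python3 d.py .542 -.0215 .1105 49;python3 - <<'E'
from h import *
print(bot.get_obs()['ft_torque'])
E
```

```text
t 4.92 lin [-0.0016  0.0006  0.0011] rot [-0.0507 -0.2488  0.9532] pos [ 0.5426 -0.0199  0.1116] F [0.8268 3.0631 5.9604] w 0.012603216021551374
phi now 49.95311125216502 tilt [0.0021 0.0039]
[ 0.57618794 -0.21200973 -0.07193769]
```

Open, then rise.

Request:
jog_arm(jaw=[0.8,0.6,0.4,0.4,0.4,0.4,0.4,0.4], linear=[[0,0,0],[0,0,0],[0,0,0],[0,0,0],[0,0,0],[0,0,0],[0,0,0],[0,0,-0.005]], delta_rot=[[0,0,0],[0,0,0],[0,0,0],[0,0,0],[0,0,0],[0,0,0],[0,0,0],[0,0,0]])

```text
clock: 5.58
eef_pos: [0.5408, -0.0218, 0.1149]
tool_rot: [0.906, 0.422, -0.001, -0.001]
ft_force: [0.3, -0.4, 0.0]
grip_width: 0.0512
```

Request:
jog_arm(jaw=[0.4,0.4,0.4,0.4,0.4,0.4,0.4,0.4], linear=[[0,0,-0.01],[0,0,-0.03],[0,0,-0.06],[0,0,-0.09],[0,0,-0.12],[0,0,-0.14],[0,0,-0.15],[0,0,-0.15]], delta_rot=[[0,0,0],[0,0,0],[0,0,0],[0,0,0],[0,0,0],[0,0,0],[0,0,0],[0,0,0]])

```text
clock: 6.25
eef_pos: [0.5432, -0.0219, 0.2694]
tool_rot: [0.906, 0.423, 0.003, 0.001]
ft_force: [1.0, 0.1, 0.8]
grip_width: 0.0514
```

```bash
python3 d.py .542 -.0215 .1105 49; python3 w.py w4
```

```text
t 6.25 lin [-0.0011 -0.002   0.1589] rot [ 0.2947 -0.2339  0.9896] pos [ 0.5432 -0.0219  0.2694] F [0.9965 0.1086 0.803 ] w 0.051410309300306996
phi now 49.99020122295286 tilt [ 0.0066 -0.0002]
```

View pics/w4.png

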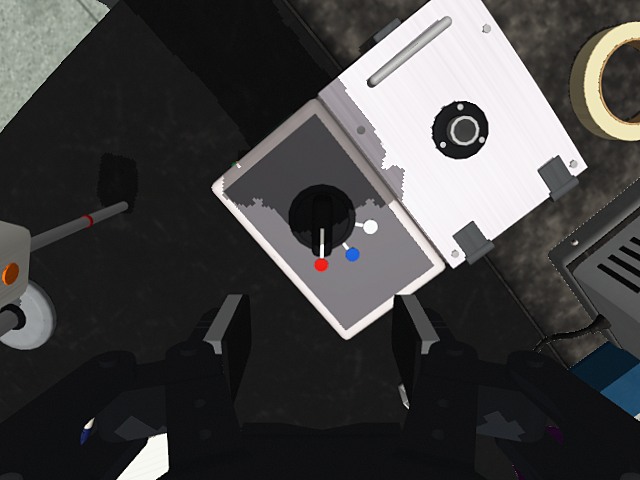

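Run:
```python
from h import *
import pickle
np.set_printoptions(precision=4,suppress=True)
ct,cs=bot.calibration("top"),bot.calibration("scene")
print("big",tri(ct,(391.3,293.8),cs,(312.2,292)),"small",tri(ct,(455.5,298.5),cs,(396.8,364)))
t=cv2.imread("pics/top0.png")
crop(t,370,270,490,330,6.6,"pics/c5.png")
crop(cv2.imread("pics/w4.png"),420,90,510,170,8,"pics/c6.png")
im=cv2.imread("pics/top0.png").astype(int)
m=((im[:,:,0]>130)&(im[:,:,0]-im[:,:,2]>80)).astype(np.uint8)
for c in cv2.findContours(m,0,2)[0]:
    if cv2.contourArea(c)>60:
        b=cv2.boxPoints(cv2.minAreaRect(c)); q=np.array([onz(ct,*p,.204) for p in b]); print(b,q)
        for i in range(4):
            e=q[(i+1)%4]-q[i]; print(np.linalg.norm(e),np.degrees(np.arctan2(e[1],e[0])))
```

```text
big (array([ 0.4237, -0.168 ,  0.2689]), np.float64(0.001648629121781548)) small (array([ 0.4254, -0.3412,  0.2094]), np.float64(9.24471646839695e-05))
[[448.0001 297.    ]
 [458.8    291.6   ]
 [463.0001 300.    ]
 [452.2001 305.4001]] [[ 0.4293 -0.3223  0.204 ]
 [ 0.4446 -0.3509  0.204 ]
 [ 0.4228 -0.3621  0.204 ]
 [ 0.4076 -0.3335  0.204 ]]
0.03239231474611378 -61.843392275735795
0.02447368508333736 -152.75349588283177
0.032320582522289934 118.02827893624247
0.024400265571094176 27.412412363127668
[[380.     293.    ]
 [395.     283.    ]
 [402.5385 294.3076]
 [387.5385 304.3076]] [[ 0.4329 -0.1438  0.204 ]
 [ 0.4608 -0.1823  0.204 ]
 [ 0.4318 -0.2027  0.204 ]
 [ 0.4041 -0.1642  0.204 ]]
0.047588074980267084 -54.09930185911871
0.03543045058847899 -144.87231703983093
0.04743268443412912 125.72810698891438
0.03528581837452351 35.3771974624248
```

View pics/c5.png

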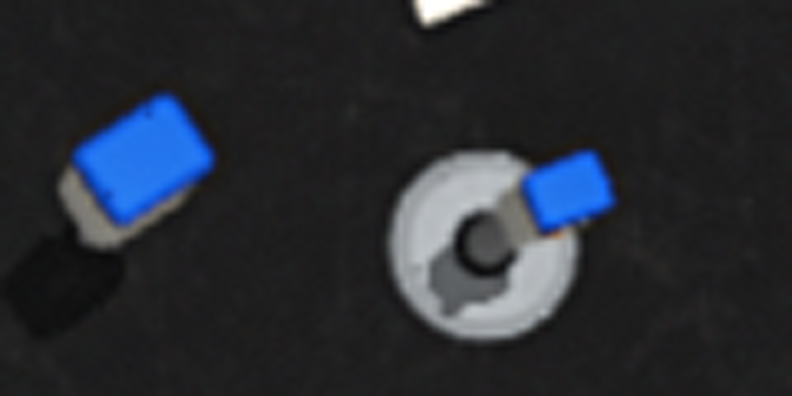

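View pics/c6.png

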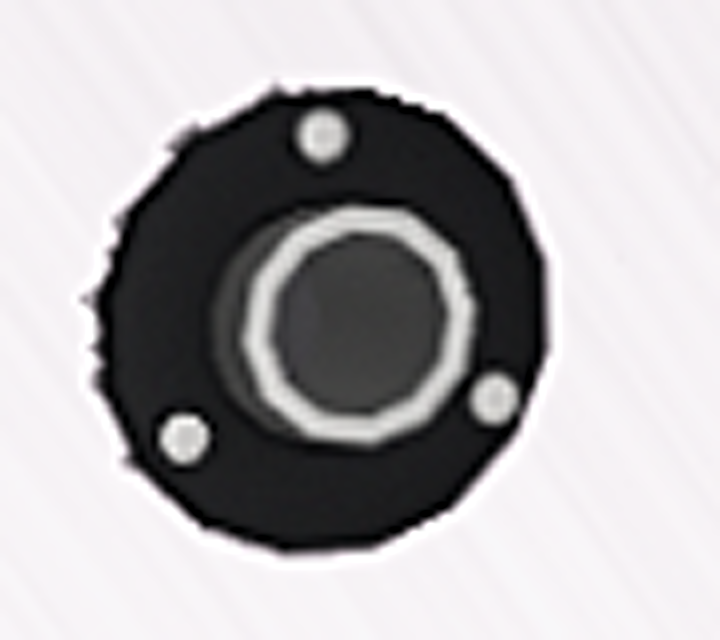

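```bash
python3 - <<'E'
from h import *
import pickle
np.set_printoptions(precision=4,suppress=True)
c,d,o=pickle.load(open("pics/w4.pkl","rb"))
print(onz(c,465,130.4,.096), "diam",onz(c,420+243/8,130.4,.096),onz(c,420+476/8,130.4,.096))
f=lambda u,v:onz(c,420+u/8,90+v/8,.088)
print("flange",f(325,320), "screws",[f(*p) for p in((323,135),(185,437),(494,398))],np.mean([f(*p) for p in((323,135),(185,437),(494,398))],0))
print(o['eef_pos'],o['clock'])
E
python3 d.py 0.34 -0.1 .36 35
```

```text
[0.5581 0.0981 0.096 ] diam [0.5516 0.09   0.096 ] [0.5646 0.1062 0.096 ]
flange [0.5576 0.0978 0.088 ] screws [array([0.5445, 0.1071, 0.088 ]), array([0.5579, 0.0819, 0.088 ]), array([0.573 , 0.1059, 0.088 ])] [0.5585 0.0983 0.088 ]
[ 0.5423 -0.0218  0.2671] 6.3
t 6.3 lin [-0.1898 -0.1045 -0.0935] rot [ 0.1175 -0.1185 14.9895] pos [ 0.5423 -0.0218  0.2671] F [-0.421   0.1981 -0.4586] w 0.051354096118402144
phi now 49.98958225963072 tilt [ 0.0029 -0.0001]
```

Request:
jog_arm(jaw=[0.2,0.2,0.2,0.2,0.2,0.2,0.2,0.2], linear=[[-0.02,-0.01,-0.03],[-0.044,-0.024,-0.06],[-0.07,-0.04,-0.085],[-0.095,-0.054,-0.093],[-0.125,-0.07,-0.093],[-0.155,-0.086,-0.093],[-0.18,-0.1,-0.093],[-0.19,-0.104,-0.093]], delta_rot=[[0,0,2],[0,0,4],[0,0,8],[0,0,12],[0,0,16],[0,0,20],[0,0,22],[0,0,22]])

```text
clock: 6.97
eef_pos: [0.3361, -0.1007, 0.3575]
tool_rot: [0.971, 0.241, -0.002, -0.001]
ft_force: [-0.3, -0.5, 0.0]
grip_width: 0.0685
```

```bash
python3 d.py .426 -.3425 .32 27.5
```

```text
t 6.97 lin [-0.0334  0.2559  0.037 ] rot [-0.1362  0.183   0.352 ] pos [ 0.3361 -0.1007  0.3575] F [-0.2629 -0.4938  0.0079] w 0.06848783108162584
phi now 27.852214551946687 tilt [-0.0039  0.0006]
```

Request:
jog_arm(jaw=[0,0,0,0,0,0,0,0], linear=[[-0.004,0.035,0],[-0.009,0.075,0],[-0.014,0.115,0],[-0.02,0.155,0],[-0.025,0.195,0],[-0.03,0.23,0.01],[-0.033,0.25,0.025],[-0.0334,0.256,0.035]], delta_rot=[[0,0,0],[0,0,0],[0,0,0],[0,0,0],[0,0,0],[0,0,0],[0,0,0],[0,0,0]])

```text
clock: 7.63
eef_pos: [0.431, -0.3451, 0.3191]
tool_rot: [0.971, 0.241, -0.002, -0.002]
ft_force: [-0.4, -0.9, -0.2]
grip_width: 0.0853
```

Request:
jog_arm(jaw=[0,0,0,0,0,0,0,0], linear=[[0,0,0],[0,0,0],[0,0,0],[0,0,0],[0,0,0],[0,0,0],[0,0,0],[0,0,0]], delta_rot=[[0,0,0],[0,0,0],[0,0,0],[0,0,0],[0,0,0],[0,0,0],[0,0,0],[0,0,0]])

```text
clock: 8.3
eef_pos: [0.4306, -0.3419, 0.3244]
tool_rot: [0.97, 0.242, 0.0, 0.0]
ft_force: [0.3, -0.1, 0.8]
grip_width: 0.0854
```

```bash
python3 d.py .426 -.3425 .32 27.5; python3 w.py w5
```

```text
t 8.3 lin [-0.0044 -0.0017  0.0044] rot [ 0.0572 -0.026   0.5171] pos [ 0.4306 -0.3419  0.3244] F [ 0.3318 -0.0661  0.7623] w 0.08540054603038136
phi now 28.017110005226133 tilt [ 0.0009 -0.0007]
```

View pics/w5.png

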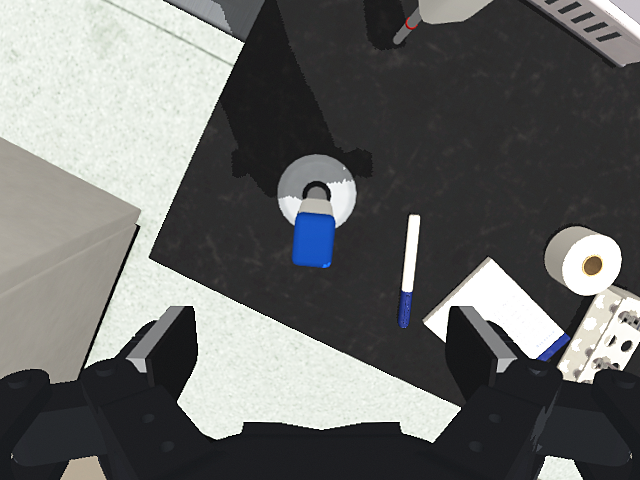

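```bash
cat > blue.py <<'E'
import sys,pickle
from h import *
np.set_printoptions(precision=4,suppress=True)
n,z=sys.argv[1],float(sys.argv[2])
c,d,o=pickle.load(open(f"pics/{n}.pkl","rb"))
im=cv2.imread(f"pics/{n}.png").astype(int)
m=((im[:,:,0]>110)&(im[:,:,0]-im[:,:,2]>80)).astype(np.uint8)
for k in cv2.findContours(m,0,2)[0]:
    if cv2.contourArea(k)>800:
        b=cv2.boxPoints(cv2.minAreaRect(k)); q=np.array([onz(c,*p,z) for p in b]); print(b.tolist(),q.mean(0))
        for i in range(2):
            e=q[(i+1)%4]-q[i]; print(np.linalg.norm(e),np.degrees(np.arctan2(e[1],e[0])))
E
python3 blue.py w5 .204
python3 - <<'E'
from h import *
crop(cv2.imread("pics/w5.png"),260,140,380,290,4,"pics/c7.png")
E
```

```text
[[290.65618896484375, 264.1101379394531], [295.69439697265625, 211.20899963378906], [335.71240234375, 215.02023315429688], [330.6741943359375, 267.92138671875]] [ 0.4263 -0.3426  0.204 ]
0.03307912483081257 111.84212547438047
0.023826114251725906 22.544068793171665
```

View pics/c7.png

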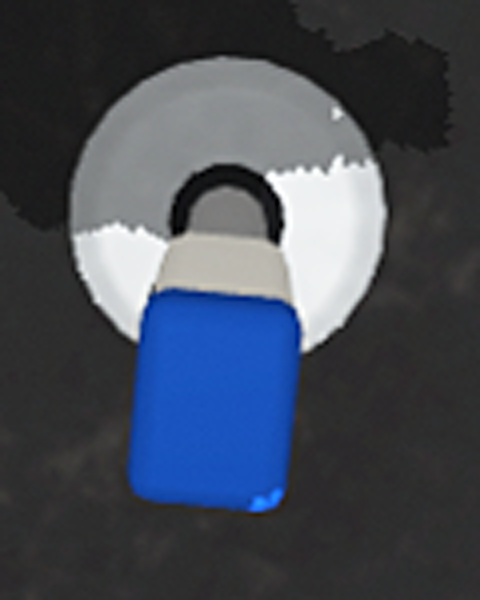

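```bash
python3 d.py .4263 -.3426 .167 22.3
```

```text
t 8.35 lin [-0.0041 -0.0016  0.1572] rot [ 0.039  -0.0196  5.7058] pos [ 0.4306 -0.342   0.3242] F [ 0.2485 -0.6487  0.2111] w 0.08561552718044829
phi now 28.005764955265388 tilt [ 0.0006 -0.0005]
```

Request:
jog_arm(jaw=[0,0,0,0,0,0,0,0], linear=[[-0.004,-0.001,0.015],[-0.004,-0.001,0.03],[-0.004,-0.001,0.045],[-0.004,-0.001,0.06],[-0.004,-0.001,0.07],[-0.004,-0.001,0.075],[-0.004,-0.001,0.075],[-0.004,-0.001,0.075]], delta_rot=[[0,0,3],[0,0,5.7],[0,0,5.7],[0,0,5.7],[0,0,5.7],[0,0,5.7],[0,0,5.7],[0,0,5.7]])

```text
clock: 9.02
eef_pos: [0.4267, -0.3433, 0.2491]
tool_rot: [0.981, 0.193, 0.0, 0.0]
ft_force: [0.3, -1.0, 0.6]
grip_width: 0.0856
```

```bash
python3 d.py .4263 -.3426 .167 22.3; python3 w.py w6; python3 blue.py w6 .204;python3 d.py .4263 -.3426 .167 22.3
```

```text
t 9.02 lin [-0.0001 -0.0008  0.0821] rot [ 0.0138 -0.0084 -0.0101] pos [ 0.4267 -0.3433  0.2491] F [ 0.3429 -0.9709  0.623 ] w 0.08564602919087387
phi now 22.28993399569933 tilt [ 0.0002 -0.0002]
[[291.9999694824219, 247.0], [346.9999694824219, 247.0], [346.9999694824219, 319.0], [291.9999694824219, 319.0]] [ 0.426  -0.3418  0.204 ]
0.023094471768324725 22.368523708283462
0.03301058625971534 -66.66327341627327
t 9.07 lin [-0.0003 -0.0012  0.0826] rot [ 0.067  -0.0365 -0.0121] pos [ 0.4269 -0.3435  0.2496] F [-0.4111 -0.4379 -0.0735] w 0.08531214473710932
phi now 22.287939348495563 tilt [ 0.001  -0.0008]
```

View pics/w6.png

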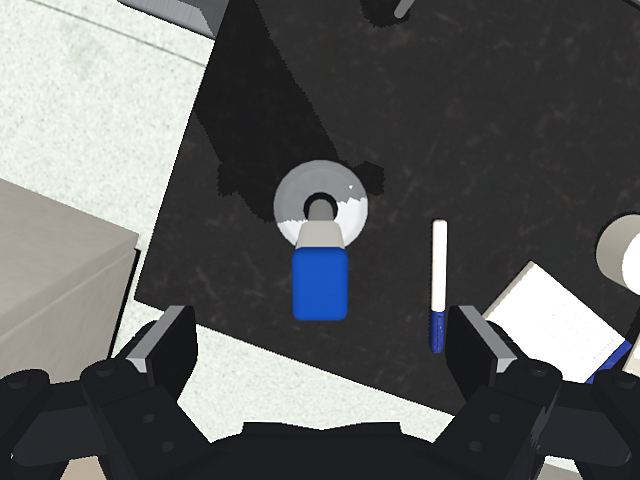

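Request:
jog_arm(jaw=[0,0,0,0,0,0,0,0], linear=[[0,-0.0015,0.01],[0,-0.0015,0.025],[0,-0.0015,0.04],[0,-0.0015,0.055],[0,-0.0015,0.07],[0,-0.0015,0.078],[0,-0.0015,0.082],[0,-0.0015,0.082]], delta_rot=[[0,0,0],[0,0,0],[0,0,0],[0,0,0],[0,0,0],[0,0,0],[0,0,0],[0,0,0]])

```text
clock: 9.73
eef_pos: [0.4259, -0.3418, 0.1666]
tool_rot: [0.981, 0.193, -0.0, -0.0]
ft_force: [-0.6, -0.8, 0.5]
grip_width: 0.0849
```

```bash
python3 d.py .4262 -.3422 .167 22.3
```

```text
t 9.73 lin [ 0.0001  0.0005 -0.0004] rot [-0.0248  0.0156 -0.0135] pos [ 0.4259 -0.3418  0.1666] F [-0.6336 -0.7619  0.4972] w 0.08492953389361739
phi now 22.286472930851556 tilt [-0.0004  0.0003]
```

Request:
jog_arm(jaw=[0.2,0.35,0.5,0.6,0.7,0.8,0.9,1], linear=[[0,0,0],[0,0,0],[0,0,0],[0,0,0],[0,0,0],[0,0,0],[0,0,0],[0,0,0]], delta_rot=[[0,0,0],[0,0,0],[0,0,0],[0,0,0],[0,0,0],[0,0,0],[0,0,0],[0,0,0]])

```text
clock: 10.4
eef_pos: [0.4263, -0.342, 0.1674]
tool_rot: [0.981, 0.193, 0.0, 0.0]
ft_force: [0.5, 0.1, 3.9]
grip_width: 0.0234
```

Request:
jog_arm(jaw=[1,1,1,1,1,1,1,1], linear=[[0,0,0],[0,0,0],[0,0,0],[0,0,0],[0,0,-0.005],[0,0,-0.015],[0,0,-0.03],[0,0,-0.045]], delta_rot=[[0,0,0],[0,0,0],[0,0,0],[0,0,0],[0,0,0],[0,0,0],[0,0,0],[0,0,0]])

```text
clock: 11.07
eef_pos: [0.4253, -0.3414, 0.2119]
tool_rot: [0.981, 0.193, -0.001, -0.001]
ft_force: [-0.2, 0.0, 0.0]
grip_width: 0.0231
```

```bash
python3 d.py .4262 -.3422 .167 22.3
```

```text
t 11.07 lin [0.0006 0.0011 0.0449] rot [-0.1195  0.0778 -0.0147] pos [ 0.4253 -0.3414  0.2119] F [-0.1689  0.0483  0.0432] w 0.023113872204778407
phi now 22.285373633787536 tilt [-0.002   0.0014]
```

Request:
jog_arm(jaw=[1,1,1,1,1,1,1,1], linear=[[0,0,-0.02],[0,0,-0.04],[0,0,-0.06],[0,0,-0.085],[0,0,-0.11],[0,0,-0.13],[0,0,-0.145],[0,0,-0.15]], delta_rot=[[0,0,0],[0,0,0],[0,0,0],[0,0,0],[0,0,0],[0,0,0],[0,0,0],[0,0,0]])

```text
clock: 11.73
eef_pos: [0.4263, -0.3422, 0.3649]
tool_rot: [0.981, 0.193, 0.001, 0.002]
ft_force: [0.5, 0.1, -1.4]
grip_width: 0.0229
```

```bash
python3 d.py .33 -.1 .362 40; python3 w.py w7
```

```text
t 11.73 lin [ 0.0027 -0.2606  0.0019] rot [  0.2275  -0.075  -17.7173] pos [ 0.4263 -0.3422  0.3649] F [ 0.4553  0.1163 -1.4417] w 0.02290902918316322
phi now 22.282862905905237 tilt [ 0.0032 -0.0027]
```

View pics/w7.png

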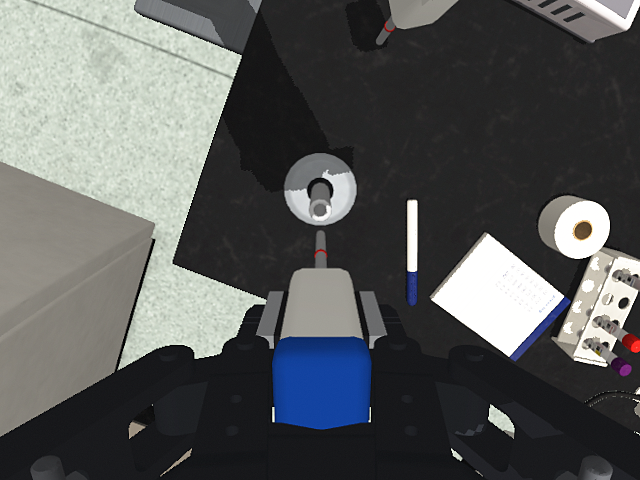

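Request:
jog_arm(jaw=[1,1,1,1,1,1,1,1], linear=[[0,-0.02,0],[0,-0.055,0],[0,-0.095,0],[0,-0.135,0],[0.001,-0.175,0],[0.002,-0.21,0],[0.003,-0.24,0],[0.003,-0.26,0]], delta_rot=[[0,0,0],[0,0,0],[0,0,0],[0,0,0],[0,0,0],[0,0,0],[0,0,0],[0,0,0]])

```text
clock: 12.45
eef_pos: [0.328, -0.0978, 0.3608]
tool_rot: [0.981, 0.194, -0.001, -0.001]
ft_force: [0.2, 0.0, -0.7]
grip_width: 0.0233
```

```bash
python3 d.py .558 .098 .362 22.3
```

```text
t 12.45 lin [ 0.2872 -0.0936 -0.0014] rot [-0.1077  0.0833  0.0653] pos [ 0.328  -0.0978  0.3608] F [ 0.1506  0.0417 -0.7008] w 0.02328336482269836
phi now 22.365353500591123 tilt [-0.0021  0.0012]
```

Request:
jog_arm(jaw=[1,1,1,1,1,1,1,1], linear=[[0.02,-0.006,0],[0.055,-0.018,0],[0.09,-0.03,0],[0.13,-0.042,0],[0.17,-0.055,0],[0.2,-0.065,0],[0.23,-0.075,0],[0.255,-0.083,0]], delta_rot=[[0,0,0],[0,0,0],[0,0,0],[0,0,0],[0,0,0],[0,0,0],[0,0,0],[0,0,0]])

```text
clock: 13.12
eef_pos: [0.5354, 0.0752, 0.3597]
tool_rot: [0.981, 0.194, -0.002, -0.0]
ft_force: [0.7, 0.7, -0.9]
grip_width: 0.0233
```

```bash
python3 d.py .558 .098 .362 22.3
```

```text
t 13.12 lin [ 0.0296 -0.0125 -0.0024] rot [-0.0531  0.1811  0.0698] pos [0.5354 0.0752 0.3597] F [ 0.6648  0.6877 -0.9232] w 0.023296986168308807
phi now 22.36990130466074 tilt [-0.0033 -0.0003]
```

Request:
jog_arm(jaw=[1,1,1,1,1,1,1,1], linear=[[0.01,-0.004,0],[0.02,-0.008,0.005],[0.027,-0.01,0.015],[0.03,-0.012,0.025],[0.03,-0.012,0.035],[0.03,-0.012,0.045],[0.03,-0.012,0.05],[0.03,-0.012,0.05]], delta_rot=[[0,0,0],[0,0,0],[0,0,0],[0,0,0],[0,0,0],[0,0,0],[0,0,0],[0,0,0]])

```text
clock: 13.78
eef_pos: [0.5563, 0.0951, 0.3097]
tool_rot: [0.981, 0.193, -0.002, -0.0]
ft_force: [-0.2, 0.3, -1.2]
grip_width: 0.0236
```

Request:
jog_arm(jaw=[1,1,1,1,1,1,1,1], linear=[[0,0,0],[0,0,0],[0,0,0],[0,0,0],[0,0,0],[0,0,0],[0,0,0],[0,0,0]], delta_rot=[[0,0,0],[0,0,0],[0,0,0],[0,0,0],[0,0,0],[0,0,0],[0,0,0],[0,0,0]])

```text
clock: 14.45
eef_pos: [0.5578, 0.0959, 0.3118]
tool_rot: [0.981, 0.193, 0.0, -0.0]
ft_force: [-0.0, -0.0, -1.2]
grip_width: 0.023
```

```bash
python3 w.py w8;  python3 d.py .558 .098 .26 22.3
python3 - <<'E'
from h import *
p,d=bot.camera("scene"); im=p[:,:,::-1]; cv2.imwrite("pics/s8.png",im); crop(im,190,130,350,290,4,"pics/c8s.png")
crop(cv2.imread("pics/w8.png"),250,150,400,290,5,"pics/c8.png")
E
```

```text
t 14.5 lin [ 0.0009 -0.0019  0.0518] rot [ 0.0015 -0.0042 -0.0106] pos [0.5579 0.0959 0.3118] F [ 0.0363 -1.4246 -1.0091] w 0.02358401653930463
phi now 22.2893660149888 tilt [0.0001 0.    ]
```

View pics/w8.png

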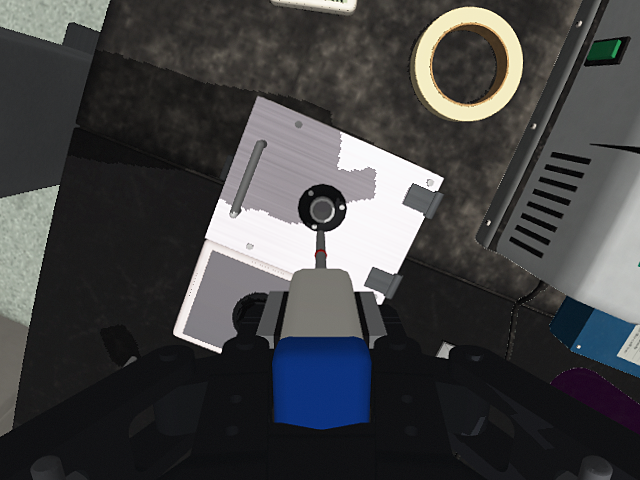

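View pics/c8.png

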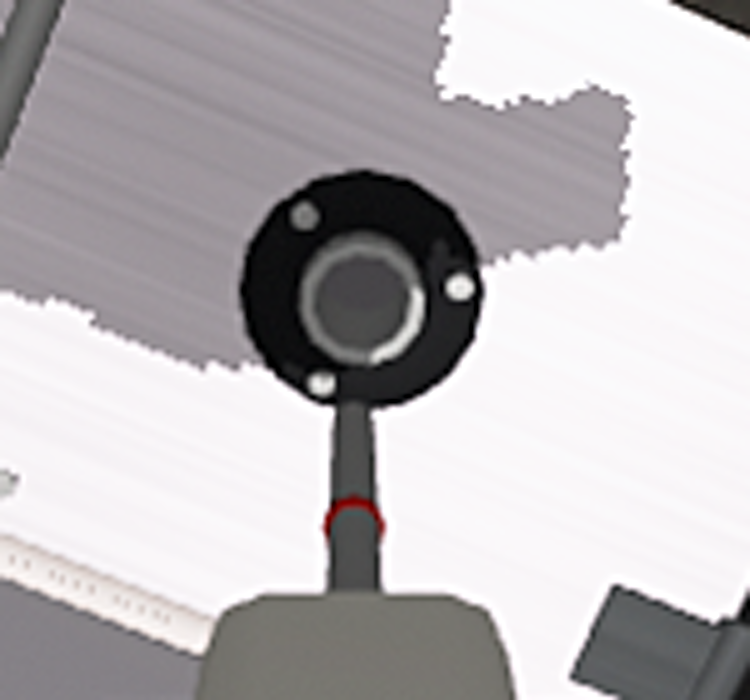

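View pics/c8s.png

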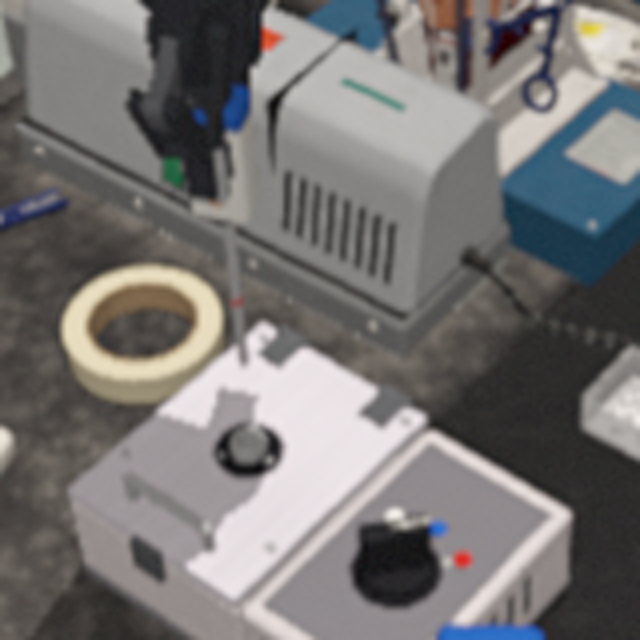

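```bash
cat > ax.py <<'E'
import sys,pickle
from h import *
np.set_printoptions(precision=4,suppress=True)
def run(n,port,tip,ring,dz=0.1498):
    c,d,o=pickle.load(open(f"pics/{n}.pkl","rb"))
    Rc=R.from_quat(o['tool_rot']).as_matrix(); tx,ty=Rc[:,0],Rc[:,1]
    e=o['eef_pos']; zt=e[2]-dz
    P=onz(c,*port,.096)
    for nm,px,z in (("tip",tip,zt),("ring",ring,zt+.05)):
        if px is None: continue
        q=onz(c,*px,z)+.003*ty
        print(nm,q,"rel TCP along x,y",(q-e)@tx,(q-e)@ty,"rel port x,y tool",(q-P)@tx,(q-P)@ty)
    print("port",P,"TCP rel port",(e-P)@tx,(e-P)@ty,e)
E
python3 - <<'E'
from ax import *
f=lambda u,v:(250+u/5,150+v/5)
run("w8",f(362,300),f(354.5,403),f(354.5,506))
cs=bot.calibration("scene")
f=lambda u,v:(190+u/4,130+v/4)
# scene check: tip & ring px
for px,z in ((f(244,364),.162),(f(238,301),.212)): print(onz(cs,*px,z))
print("port scene",onz(cs,*f(250,437),.096), onz(cs,*f(249,448),.088))
E
```

```text
tip [0.5592 0.0938 0.162 ] rel TCP along x,y 0.00045891939042174134 0.002517970595088957 rel port x,y tool -0.0011679097891640607 0.004750617829725612
ring [0.5593 0.0939 0.212 ] rel TCP along x,y 0.0005058241725794971 0.0024403110068135854 rel port x,y tool -0.0011210050070063048 0.004672958241450241
port [0.5585 0.0986 0.096 ] TCP rel port -0.0016268291795858022 0.0022326472346366555 [0.5579 0.0959 0.3118]
[0.5575 0.0934 0.162 ]
[0.557 0.092 0.212]
port scene [0.5596 0.0977 0.096 ] [0.5578 0.0976 0.088 ]
```

Request:
jog_arm(jaw=[1,1,1,1,1,1,1,1], linear=[[0.001,-0.003,0.005],[0.0015,-0.004,0.015],[0.0015,-0.004,0.025],[0.0015,-0.004,0.035],[0.0015,-0.004,0.042],[0.0015,-0.004,0.046],[0.0015,-0.004,0.048],[0.0015,-0.004,0.048]], delta_rot=[[0,0,0],[0,0,0],[0,0,0],[0,0,0],[0,0,0],[0,0,0],[0,0,0],[0,0,0]])

```text
clock: 15.22
eef_pos: [0.5575, 0.1001, 0.2632]
tool_rot: [0.981, 0.193, -0.0, -0.0]
ft_force: [0.4, -0.3, -0.8]
grip_width: 0.0235
```

Request:
jog_arm(jaw=[1,1,1,1,1,1,1,1], linear=[[0,0,0],[0,0,0],[0,0,0],[0,0,0],[0,0,0],[0,0,0],[0,0,0],[0,0,0]], delta_rot=[[0,0,0],[0,0,0],[0,0,0],[0,0,0],[0,0,0],[0,0,0],[0,0,0],[0,0,0]])

```text
clock: 15.88
eef_pos: [0.5577, 0.1002, 0.2638]
tool_rot: [0.981, 0.193, -0.0, 0.0]
ft_force: [0.7, 0.5, -0.6]
grip_width: 0.0234
```

```bash
python3 w.py w9;  python3 d.py .558 .098 .26 22.3
python3 - <<'E'
from h import *
p,d=bot.camera("scene"); im=p[:,:,::-1]; cv2.imwrite("pics/s9.png",im); crop(im,220,170,290,260,6.6,"pics/c9s.png")
crop(cv2.imread("pics/w9.png"),270,170,370,280,5.4,"pics/c9.png")
E
```

```text
t 15.93 lin [-0.0005  0.0021  0.0038] rot [-0.001   0.0001 -0.0157] pos [0.5577 0.1002 0.2638] F [ 0.0581  0.1564 -1.2811] w 0.023637951372224585
phi now 22.284325610829722 tilt [-0.  0.]
```

View pics/c9.png

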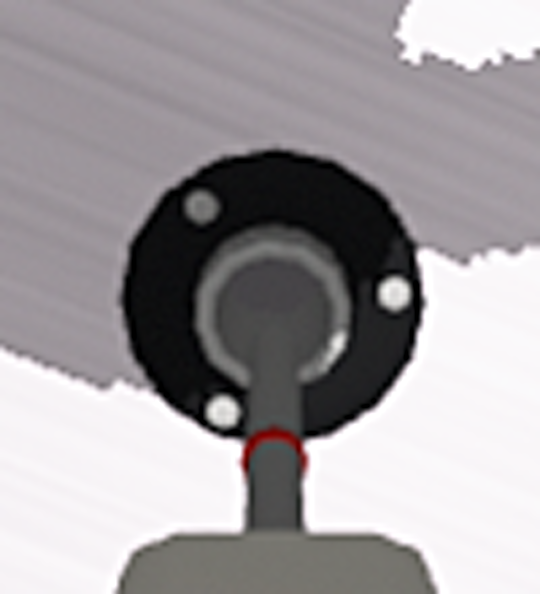

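View pics/c9s.png

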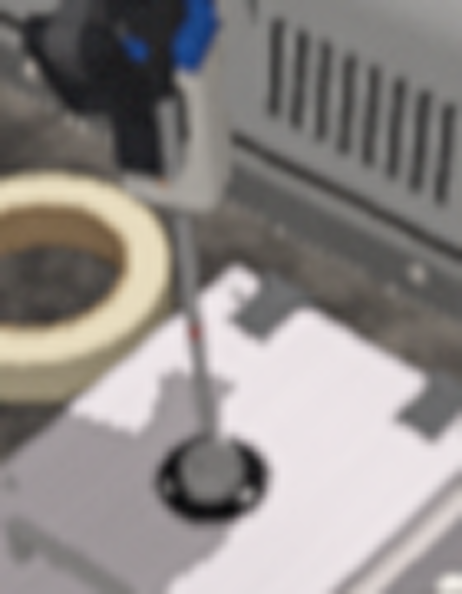

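Run:
```python
from h import *
im=cv2.imread("pics/w9.png")[200:262,295:350].astype(float)
g=np.clip((im-20)*2.6,0,255).astype(np.uint8)
cv2.imwrite("pics/c9b.png",cv2.resize(g,None,fx=9,fy=9,interpolation=2))
```

```text
(no output)
```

View pics/c9b.png

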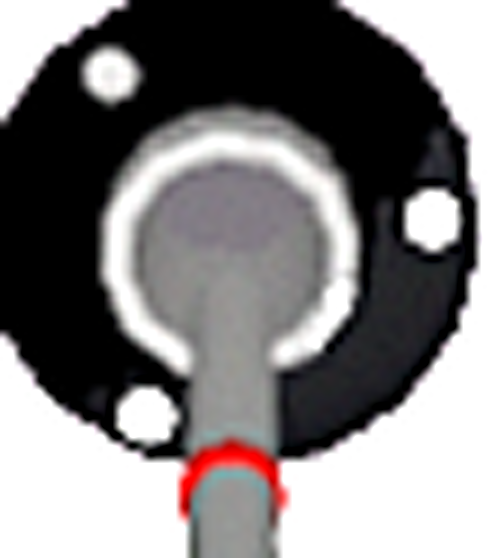

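Run:
```python
from ax import *
f=lambda u,v:(295+u/9,200+v/9)
run("w9",f(230,255),f(236,276),f(232.5,455))
cs=bot.calibration("scene")
f=lambda u,v:(220+u/6.6,170+v/6.6)
print(onz(cs,*f(209,432),.114),onz(cs,*f(195,332),.164))
print("port scene", onz(cs,*f(212,477),.088))
```

```text
tip [0.5593 0.098  0.114 ] rel TCP along x,y 0.0006984603508987964 0.0025666446636533986 rel port x,y tool 0.000475250853478587 0.0004396673649215804
ring [0.5589 0.0984 0.164 ] rel TCP along x,y 0.0004904726495752733 0.0020688148455238705 rel port x,y tool 0.000267263152155064 -5.816245320794779e-05
port [0.5587 0.0983 0.096 ] TCP rel port -0.00022320949742020942 -0.0021269772987318183 [0.5577 0.1002 0.2638]
[0.5561 0.0953 0.114 ] [0.5558 0.096  0.164 ]
port scene [0.557  0.0973 0.088 ]
```

Request:
jog_arm(jaw=[1,1,1,1,1,1,1,1], linear=[[-0.0003,-0.0002,0.004],[-0.0003,-0.0002,0.009],[-0.0003,-0.0002,0.014],[-0.0003,-0.0002,0.019],[-0.0003,-0.0002,0.024],[-0.0003,-0.0002,0.028],[-0.0003,-0.0002,0.03],[-0.0003,-0.0002,0.03]], delta_rot=[[0,0,0],[0,0,0],[0,0,0],[0,0,0],[0,0,0],[0,0,0],[0,0,0],[0,0,0]])

```text
clock: 16.65
eef_pos: [0.557, 0.1002, 0.233]
tool_rot: [0.981, 0.193, -0.001, -0.0]
ft_force: [0.3, 0.3, -0.1]
grip_width: 0.0233
```

```bash
python3 w.py w10;  python3 d.py .558 .098 .26 22.3
python3 - <<'E'
from h import *
im=cv2.imread("pics/w10.png")[205:270,290:355].astype(float)
g=np.clip((im-20)*2.6,0,255).astype(np.uint8)
cv2.imwrite("pics/c10.png",cv2.resize(g,None,fx=9,fy=9,interpolation=2))
E
```

```text
t 16.7 lin [-0.0001  0.0024 -0.0265] rot [-0.0081  0.0352 -0.0143] pos [0.5572 0.1002 0.2335] F [-0.2914 -0.6144 -0.3451] w 0.023240779992667788
phi now 22.285654871863876 tilt [-0.0006 -0.0001]
```

View pics/c10.png

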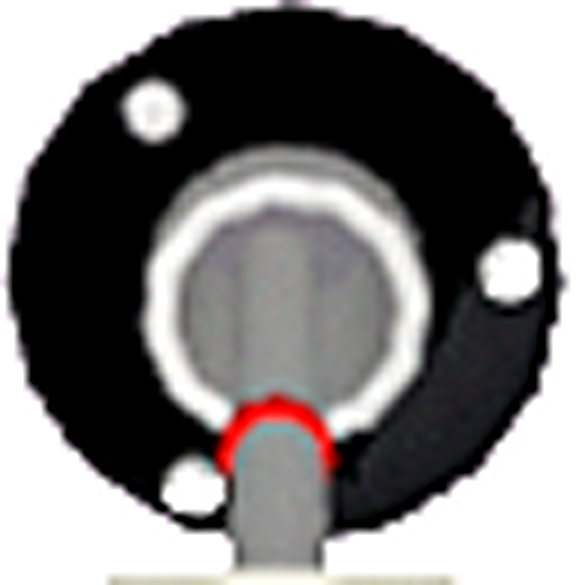

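Run:
```python
from ax import *
f=lambda u,v:(290+u/9,205+v/9)
run("w10",f(286,315.5),None,f(277.5,412))
```

```text
ring [0.558  0.0984 0.1337] rel TCP along x,y 0.00018656177642287808 0.0020010649409174393 rel port x,y tool -0.0005419757513912967 -0.0006724647376382902
port [0.5588 0.098  0.096 ] TCP rel port -0.0007285375278141748 -0.00267352967855573 [0.5572 0.1002 0.2335]
```

Request:
jog_arm(jaw=[1,1,1,1,1,1,1,1], linear=[[0.0005,0.0005,0.004],[0.0005,0.0005,0.01],[0.0005,0.0005,0.016],[0.0005,0.0005,0.022],[0.0005,0.0005,0.027],[0.0005,0.0005,0.031],[0.0005,0.0005,0.034],[0.0005,0.0005,0.034]], delta_rot=[[0,0,0],[0,0,0],[0,0,0],[0,0,0],[0,0,0],[0,0,0],[0,0,0],[0,0,0]])

```text
clock: 17.37
eef_pos: [0.5576, 0.0999, 0.1989]
tool_rot: [0.981, 0.193, -0.001, -0.0]
ft_force: [-0.1, -1.1, -0.1]
grip_width: 0.0232
```

Request:
jog_arm(jaw=[1,1,1,1,1,1,1,1], linear=[[0,0,0],[0,0,0],[0,0,0],[0,0,0],[0,0,0],[0,0,0],[0,0,0],[0,0,0]], delta_rot=[[0,0,0],[0,0,0],[0,0,0],[0,0,0],[0,0,0],[0,0,0],[0,0,0],[0,0,0]])

```text
clock: 18.03
eef_pos: [0.558, 0.1, 0.1999]
tool_rot: [0.981, 0.193, 0.0, 0.0]
ft_force: [0.2, -0.1, -0.1]
grip_width: 0.0232
```

```bash
python3 w.py w11;  python3 d.py .558 .098 .26 22.3
python3 - <<'E'
from h import *
im=cv2.imread("pics/w11.png")[205:280,285:360].astype(float)
g=np.clip((im-20)*2.6,0,255).astype(np.uint8)
cv2.imwrite("pics/c11.png",cv2.resize(g,None,fx=8,fy=8,interpolation=2))
p,d=bot.camera("scene"); im=p[:,:,::-1]; cv2.imwrite("pics/s11.png",im); crop(im,215,180,345,290,6,"pics/c11s.png")
E
```

```text
t 18.08 lin [-0.0007  0.0018 -0.0602] rot [ 0.0021  0.0002 -0.0112] pos [0.558  0.1    0.1998] F [ 0.0744 -0.0931 -1.3974] w 0.023478676394189022
phi now 22.288802926881242 tilt [ 0. -0.]
```

View pics/c11.png

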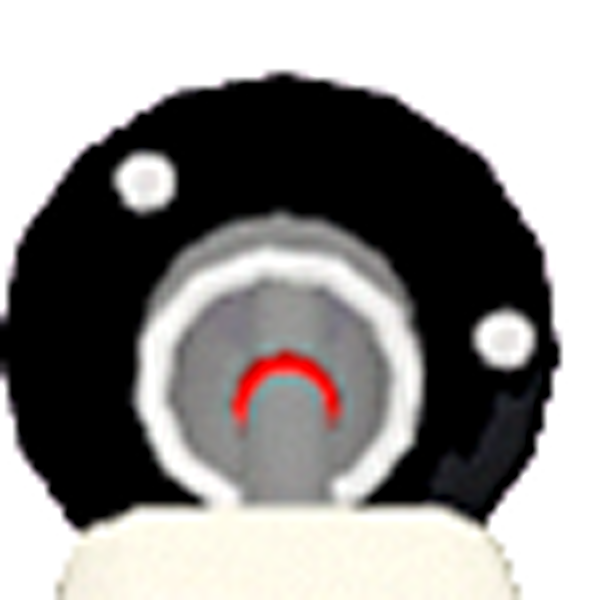

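View pics/c11s.png

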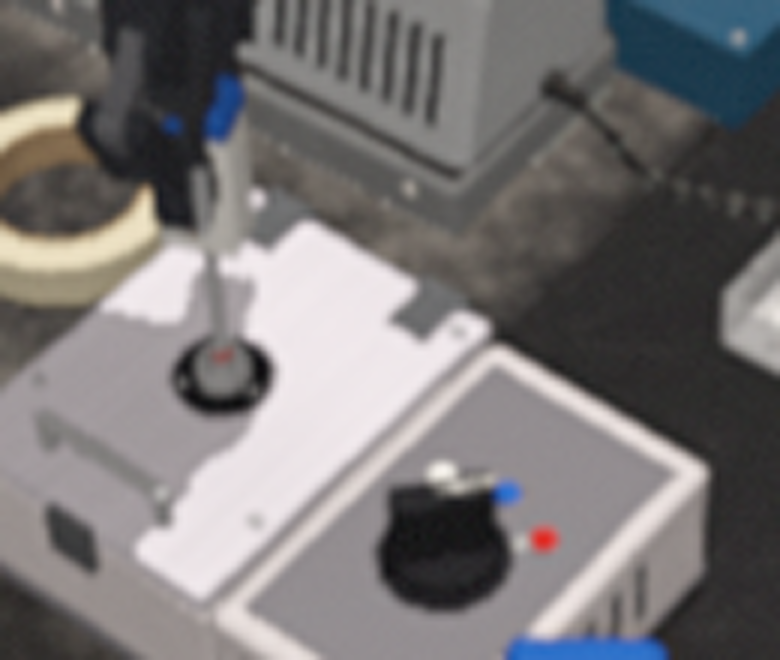

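Run:
```python
from ax import *
f=lambda u,v:(285+u/8,205+v/8)
run("w11",f(279,390.5),None,f(287,362))
c,d,o=pickle.load(open("pics/w11.pkl","rb"))
# height of ring if centred: where would ring front at port axis project for various z
P=onz(c,*f(279,390.5),.096); ty=R.from_quat(o['tool_rot']).as_matrix()[:,1]
for z in (.09,.096,.1,.104):
    q=P-.003*ty; q[2]=z; u=proj(c,q); print(z,(u-[285,205])*8)
# rim plane height check from apparent outer radius
print([np.linalg.norm(onz(c,*f(134,390),z)-onz(c,*f(424,390),z)) for z in (.09,.096,.102)])
# stem apparent width at ring 3mm ring/6mm+? 
print([np.linalg.norm(onz(c,*f(245,440),z)-onz(c,*f(330,440),z)) for z in (.1,.11,.12)])
```

```text
ring [0.5592 0.0984 0.1   ] rel TCP along x,y 0.0005271095474547715 0.0018992907877947718 rel port x,y tool 0.0005669287147083482 -0.00025801888222486434
port [0.5588 0.0979 0.096 ] TCP rel port 3.9819167253576805e-05 -0.002157309670019636 [0.558  0.1    0.1998]
0.09 [279.2896 327.1879]
0.096 [279.022 349.758]
0.1 [278.8363 365.4248]
0.104 [278.6444 381.6166]
[np.float64(0.021090116434028663), np.float64(0.020551704491527416), np.float64(0.020013292549026177)]
[np.float64(0.005941967938843701), np.float64(0.005677910755824305), np.float64(0.005413853572804702)]
```

Request:
jog_arm(jaw=[1,1,1,1,1,1,1,1], linear=[[-0.0002,0,0.001],[-0.0004,0,0.002],[-0.0005,0.0002,0.003],[-0.0005,0.0002,0.0038],[-0.0005,0.0002,0.0038],[-0.0005,0.0002,0.0038],[-0.0005,0.0002,0.0038],[-0.0005,0.0002,0.0038]], delta_rot=[[0,0,0],[0,0,0],[0,0,0],[0,0,0],[0,0,0],[0,0,0],[0,0,0],[0,0,0]])

```text
clock: 18.8
eef_pos: [0.5576, 0.0996, 0.196]
tool_rot: [0.981, 0.193, 0.0, -0.0]
ft_force: [0.3, -0.6, -1.7]
grip_width: 0.023
```

Request:
jog_arm(jaw=[1,1,1,1,1,1,1,1], linear=[[0,0,0],[0,0,0],[0,0,0],[0,0,0],[0,0,0],[0,0,0],[0,0,0],[0,0,0]], delta_rot=[[0,0,0],[0,0,0],[0,0,0],[0,0,0],[0,0,0],[0,0,0],[0,0,0],[0,0,0]])

```text
clock: 19.47
eef_pos: [0.5576, 0.0996, 0.196]
tool_rot: [0.981, 0.193, -0.0, 0.0]
ft_force: [-0.6, -0.3, -1.9]
grip_width: 0.0231
```

```bash
python3 w.py w12;  python3 d.py .558 .098 .26 22.3
python3 - <<'E'
from h import *
im=cv2.imread("pics/w12.png")[205:280,285:360].astype(float)
g=np.clip((im-20)*2.6,0,255).astype(np.uint8)
cv2.imwrite("pics/c12.png",cv2.resize(g,None,fx=8,fy=8,interpolation=2))
p,d=bot.camera("scene"); im=p[:,:,::-1]; cv2.imwrite("pics/s12.png",im); crop(im,230,205,280,255,12,"pics/c12s.png")
E
```

```text
t 19.52 lin [-0.0002  0.0016 -0.064 ] rot [-0.0019 -0.0006 -0.0111] pos [0.5576 0.0996 0.196 ] F [ 0.0456  0.1263 -0.8523] w 0.023461744580850215
phi now 22.288853312433297 tilt [-0.  0.]
```

View pics/c12.png

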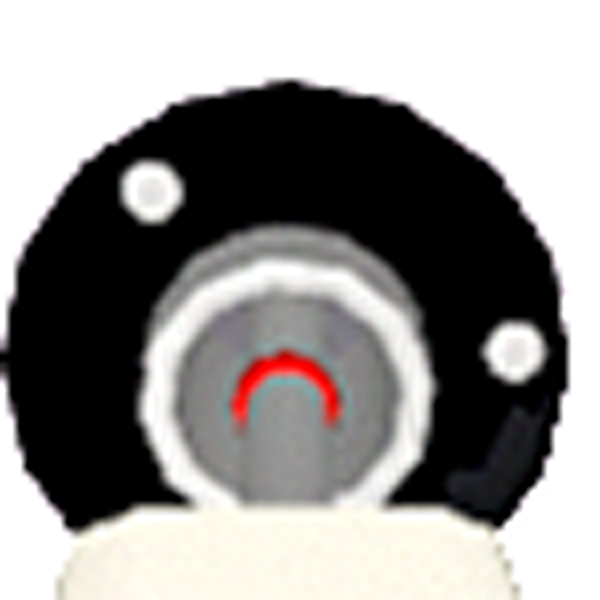

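View pics/c12s.png

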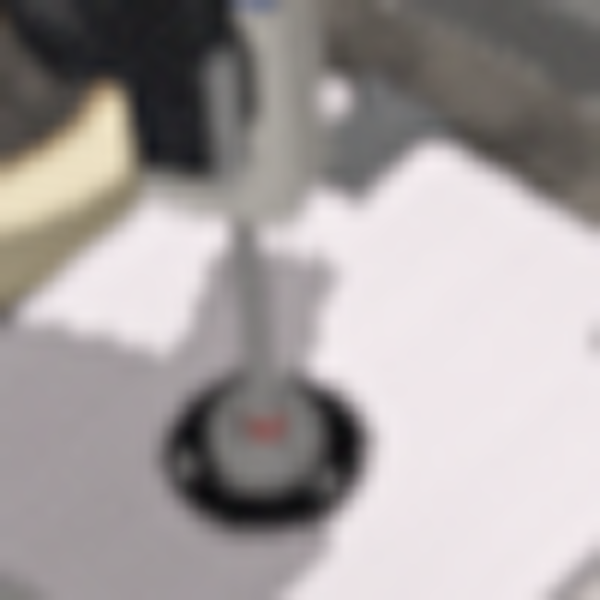

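Run:
```python
from ax import *
f=lambda u,v:(285+u/8,205+v/8)
run("w12",f(287,401),None,f(287,362))
c,d,o=pickle.load(open("pics/w12.pkl","rb"))
cs=bot.calibration("scene"); g=lambda u,v:(230+u/12,205+v/12)
print("tri ring",tri(c,f(287,362),cs,g(266,428)))
print("port flange scene",onz(cs,*g(266,452),.088), "ring scene",onz(cs,*g(266,428),.096))
for z in (.092,.096,.1): print(z,proj(cs,[.5585,.098,z]))
print(g(266,428))
```

```text
ring [0.5588 0.098  0.0962] rel TCP along x,y 0.0004984928499631891 0.0018917669927926504 rel port x,y tool -3.0829151864728595e-06 0.00011302441119522806
port [0.5587 0.0981 0.096 ] TCP rel port -0.0005015757651496621 -0.0017787425815974224 [0.5576 0.0996 0.196 ]
tri ring (array([0.5587, 0.099 , 0.0906]), np.float64(0.0010217878053181122))
port flange scene [0.5561 0.0965 0.088 ] ring scene [0.5559 0.0954 0.096 ]
0.092 [252.2032 240.609 ]
0.096 [252.0675 239.4734]
0.1 [251.9311 238.3316]
(252.16666666666666, 240.66666666666666)
```

```bash
python3 -c "
from workcell import bot
print(bot.get_obs()['eef_pos'],bot.get_obs()['joint_vel'])
bot.job_done()"
```

```text
[0.55757741 0.09960215 0.195998  ] [ 0.00105849 -0.00025682  0.00015806 -0.00017578  0.00062291  0.00102285]
the job is handed in; nothing more can be done
```

I turned the selector from white to red and let it go. I then lifted the smaller thermometer out of its stand and lowered it upright into the guide sleeve. I handed the job in at about 19.5 s, with the arm still and the thermometer held.

**Selector:** after I let go, the wrist picture showed the pointer line on the red dot. I did not take another close-up of it later.

**Thermometer, wrist camera:** the ring was within about 0.2 mm of the sleeve's axis and at about 96 mm, level with the rim. That height comes from the arm's measured position and assumes the thermometer sat fully down on its stand when I gripped it. I last saw the stem's lower end just above the rim. There it was about 0.5 mm off relative to the ring, so the stem was very nearly vertical. The wrist force stayed small while the stem went in, with no sign of contact.

**One check disagreed:** combining the wrist and scene cameras put the ring about 5 mm low and 1 mm to the side. That method took the visible front of the ring as its centre, and the scene picture is coarse at about 2 mm per pixel. Allowing for the front surface, it fits a ring height of about 96 mm, so I relied on the wrist view.

I did not check afterwards that the other things on the bench were still in place. All moves were kept clear of them, and I saw no unexpected force at the wrist.

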